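# Present a notched slide label up over the light pad

## Task

Take the slide that has the cut-off corner notch out of the round rack, gripping it by its upper edge; the notch marks its frosted end, which bears the label on one face only. Finish while holding that slide in the air above the light pad, its frosted end over the middle of the pad and clearly lifted off it (about 10 to 20 cm up), leaned over by 45 degrees or a little more so that the label face looks up and not down. Keep holding it still there, do not put it down, and leave the blank slide in the rack and the bottle, jar and culture dishes where they are.

Things in the scene. Friction and masses are not known exactly. Their poses are not given: they have to be found in the camera images.
- slide_mid (a point): Centre of the grey framed glass slide to take: 110 long, 8 thick, 46 high, on its long edge in a rack slot; 60 g. x: along it to the frosted end, y: out of the label face, z: up as it stands. Notch 14 x 14 mm cuts the +x upper corner. Centre 31 mm, upper edge 54 mm above the table; grip across the 8 mm from above, on the part free above the rails (above 22 mm). Lifts straight up out
- slide_label (a point): Centre of the white frosted label field (29 x 42 mm) on the slide: 36 mm from slide_mid along its x, 4 mm along y, 5 mm below; same axes. The label is on one face only: looking at that face as the slide stands, the notched frosted end is on your left and the notch at the top
- blank_mid (a point): centre of the blank slide: same grey frame, 110 x 8 x 46 mm, but with four whole corners, no notch and no frosted end. It stands in the other slot, parallel to the first, 70 mm to the side; it stays there
- rack: Round white rack fixed to the table, 164 mm across, turned any way round; origin at the centre of its underside, z up, base 8 thick. Two parallel slots along its x axis, 35 mm either side of its centre, 10 wide, each between two rails 90 long, 6 thick, tops 22 mm above the table
- pad_top (a point): centre of the top of the light pad: a flat square black box with a white panel, 130 x 130 mm, its top 17 mm above the table, fixed; axes level along its sides, z up
- bottle_mid (a point): centre of an amber bottle, 60 mm across, 130 high, standing; bystander
- jar_mid (a point): centre of a clear jar with a grey cap, 64 mm across, 75 high, standing; bystander
- dishes_mid (a point): centre of a stack of two clear culture dishes, 90 mm across, 30 high; bystander
Things that resemble listed ones, but are neither listed nor needed, are in the scene too. Leave any yellow look-alike of the rack alone.

How it is judged (in metres and radians):
On the way:
1. the slide has been lifted clear of the rack in the fingers (height (world z) of slide_mid above 0.09 m and contact force between the fingers and slide above 0.5 N and contact force between slide and rack below 0.05 N), for 0.1 s.
At the end, for the whole second after the job is handed in: The notched slide is held still in the fingers, touching nothing else: centre of its label within 35 mm horizontally of the pad centre and 90 to 260 mm above the table, label normal within 55 degrees of straight up; blank slide, bottle, jar and dishes within 20 mm of their start (horizontal distance between slide_label and pad_top below 0.035 m and height (world z) of slide_label between 0.09 and 0.26 m and angle between slide_mid's own y axis and vertical below 0.96 rad and contact force between the fingers and slide above 0.5 N and contact force between slide and pad below 0.05 N and contact force between slide and rack below 0.05 N and contact force between slide and blank below 0.05 N and contact force between slide and bottle below 0.05 N and contact force between slide and jar below 0.05 N and contact force between slide and dishes below 0.05 N and linear speed of slide below 0.03 m/s and angular speed of slide below 0.2 rad/s and distance of each of blank_mid, bottle_mid, jar_mid, dishes_mid from where it was at the start of the episode below 0.02 m); the arm keeps its last pose, push and grip.
It fails at once if the blank slide is disturbed (distance of blank_mid from where it was at the start of the episode above 0.02 m).
It fails at once if the bottle is disturbed (distance of bottle_mid from where it was at the start of the episode above 0.02 m).
It fails at once if the jar is disturbed (distance of jar_mid from where it was at the start of the episode above 0.02 m).
It fails at once if the culture dishes are disturbed (distance of dishes_mid from where it was at the start of the episode above 0.02 m).
It also fails if it takes over 32 s, if anything falls off the work surface, if the arm or the gripper's body presses on something with over 40 N, if the wrist force passes 120 N, or if a joint passes its speed limit or range.

## Robot

A 6-joint arm with a two-finger parallel gripper is mounted at the origin on the work surface. World frame = base frame: x ahead of the robot, y to its left, z up, the work surface at z = 0. Lengths are in m, angles in degrees, forces in N, time in s.
With the tool pointing down it reaches from about 0.375 to 0.9 m from the base axis. Payload 3.1 kg.
Tool frame: the origin (TCP) lies at the very end of the fingers, on their centre line; the grasp point (between the pads) lies 19 mm behind it (bot.grip_point_offset is the distance from the TCP to the grasp point, in m); z points along the fingers, x is the direction in which the jaws open and shut, and the axes are right-handed (so a half turn about z gives the same grasp; the last joint's range is limited). The gripper opens to 87 mm and grips with 3 to 60 N. Pads are 19 mm wide; open, the fingers measure 117 mm over their backs; the gripper's body (75 mm by 190 mm) begins 51 mm behind the grasp point.
Start: joints at [-10.227, 30.224, 82.088, -0, 67.689, -10.227], TCP at [0.625, 0, 0.193] pointing down, gripper open.
Joint ranges: [-176.69, 176.69], [-43.24, 126.21], [12.49, 139.97], [-82, 262], [0, 151.66], [-163.58, 163.58]. Speed limits (degrees/s): [159.86, 159.86, 180, 180, 180, 180].

## Interface

Orientations are given as a 3x3 rotation matrix whose columns are the frame's x, y, z axes.
In Python, from rig import bot, capture, recognise, place_of gives the robot as it stands.
- The arm moves only by the tool send_rows, never from a script. Its argument "motion" is a list of rows, each a list of 2 entries, a list of its own where there are three numbers: the shift along the tool's x, y, z in mm, then the turn about the tool's z in rad. A call has exactly 5 rows; each row shifts and turns the pose as measured when the row begins, along the tool's axes as they then stand; what a row does not reach is not made up. A row lasts 1/12 s, in which the tool goes at most 41.7 mm and 7.16 degrees, less where a joint would pass 70% of its speed; a pose out of reach is approached as far as the arm can. A call with a gripper value outside its range is refused whole. "gripper" is the closure, from 0 (fully open) to 1 (shut), set as the call begins (left out, the last holds). The fingers move at their own pace and stop on an object; the grip force is fixed at half the most. Time passes only in rows, so rows that do not move let the fingers close, or fill a call up. It gives the time, the measured TCP pose, the force and the opening at its end, in the units of the state.
- bot.read_state(): the state, without advancing time (a new reading comes with each control period).
- capture(name): name is "scene" or "side" or "wrist"; returns a dict with "image" (420x560x3 uint8, blue, green, red), "fx", "fy", "cx", "cy" (pixels), "rvec" (rotation vector, rad) and "tvec" (3), from world to camera coordinates, as OpenCV has them. Camera axes: x right, y down, z forward; pixel columns grow to the right and rows downward; lengths in m; the calibration is good to about 2 mm. A picture is of the moment at which its call begins. There is no depth.
- bot.hand_in(): hands the job in, once; it reports no verdict.
Trained networks look in the newest picture that a camera, given by its name, has taken for a name from the list of things; names that differ only in an ending like _2 or _b are one class to them, and where a whole thing is asked for, a point or a joint stands for the part that bears it (a point fixed in the world has none). Each returns a list of dicts, best first, with "p" (0 to 1); they miss things now and then, are a little off and sometimes report something else, mostly with a low value. They report only what shows in the picture. A call takes as long as a camera call. They do not tell look-alikes from the thing itself.
- recognise(camera, target): "xy" ([column, row] in pixels, amid what is visible of it).
- place_of(camera, target): "xy" ([column, row] in pixels: a listed point, or the origin of a listed thing).
The state is a dict: "time_s": time; "joint_positions": joint angles; "qvel": joint speeds; "tau": joint torques, N m; "position": TCP position; "tcp_rot": TCP orientation; "force": force on the tool from outside, world axes, zero at the start; "moment": the same for the moment, N m; "opening": opening from 0.0 (shut) to 1.0 (fully open).
Only numpy, scipy, OpenCV 4.12 (cv2) and the standard library are available. Lean on these libraries where they do the work, as an engineer would, in place of code of your own. Each camera call takes 0.05 s, during which the arm holds its last target.

## Working session

There is one attempt and no reset: what is moved stays moved. The work goes in short steps, Python scripts to look and compute and a tool call to move; the robot and the scene stay as the last step left them, time stands still between calls to the robot, and variables do not carry over. Pictures are saved under pics/ and viewed, and the job is handed in when it is done.

Besides the shell and the picture viewer there is one more tool, called as a command line: name --argument value ..., lists and objects as JSON in quotes. send_rows: Moves the arm, as the interface text tells. Its arguments: {"type":"object","properties":{"motion":{"type":"array","items":{"type":"array"}},"gripper":{"type":"number"}},"required":["motion"]}

```bash
mkdir -p pics; ls; python3 - <<'E'
from rig import bot,capture,recognise,place_of
import cv2
s=bot.read_state();print(s)
for c in("scene","side","wrist"):
    d=capture(c);cv2.imwrite(f"pics/{c}0.png",d["image"]);print(c,d["fx"],d["fy"],d["cx"],d["cy"],d["rvec"],d["tvec"])
    for t in("slide_mid","slide_label","blank_mid","rack","pad_top","bottle_mid","jar_mid","dishes_mid"):
        print(t,[( [round(float(v)) for v in r["xy"]],round(float(r["p"]),2)) for r in place_of(c,t)[:4]])
E
```

```text
pics
{'time_s': 0.0, 'joint_positions': array([-1.02261464e+01,  3.02791140e+01,  8.21556149e+01, -2.08665222e-03,
        6.76863461e+01, -1.02273508e+01]), 'qvel': array([-0.00418539,  0.05785849,  0.01040059,  0.03299546, -0.02257343,
       -0.04962687]), 'tau': array([-5.45745443e-04, -4.40045428e+01, -1.76593530e+01,  6.32597599e-02,
        5.83207863e-02, -1.53719384e-04]), 'position': array([6.24226482e-01, 1.70099247e-04, 1.92474363e-01]), 'tcp_rot': array([[ 9.99997825e-01,  3.45274682e-05, -2.08556982e-03],
       [ 3.52408080e-05, -9.99999941e-01,  3.42000143e-04],
       [-2.08555789e-03, -3.42072897e-04, -9.99997767e-01]]), 'force': array([ 0.17061438, -0.1843051 ,  0.03635536]), 'moment': array([ 0.00321654, -0.01612881,  0.00938692]), 'opening': 1.000353025124536}
scene 517.4232468482845 517.4232468482845 278.100245938583 211.07545494036842 [ 2.10576633  0.56464006 -0.32820169] [-0.42503174 -0.11130268  1.60010943]
slide_mid []
slide_label [([251, 235], 0.7), ([233, 201], 0.63)]
blank_mid [([256, 250], 0.76)]
rack [([263, 252], 0.91), ([321, 192], 0.69), ([144, 284],
[... 291 characters left out ...]
 1.14418389]
slide_mid [([266, 248], 0.64)]
slide_label [([251, 254], 0.6)]
blank_mid [([274, 270], 0.8), ([252, 252], 0.69)]
rack [([179, 371], 0.93), ([296, 373], 0.58)]
pad_top [([269, 165], 0.94)]
bottle_mid [([350, 218], 0.63)]
jar_mid [([344, 180], 0.89)]
dishes_mid [([194, 217], 0.89)]
wrist 291.3274195511693 291.3274195511693 278.7981432744672 208.4343080269838 [-2.84675496e+00 -2.62266327e-04 -1.59455456e-03] [-0.62586729 -0.0339638   0.39160134]
slide_mid [([204, 269], 0.75)]
slide_label []
blank_mid [([219, 308], 0.85)]
rack [([214, 279], 0.8)]
pad_top [([211, 52], 0.96), ([204, 264], 0.56)]
bottle_mid [([349, 252], 0.9)]
jar_mid [([359, 137], 0.93)]
dishes_mid [([79, 192], 0.56)]
```

View pics/scene0.png

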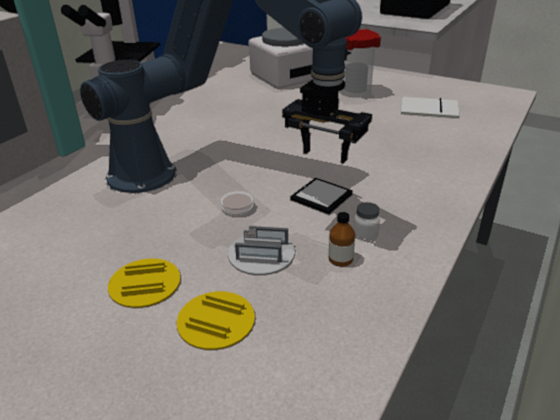

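View pics/side0.png

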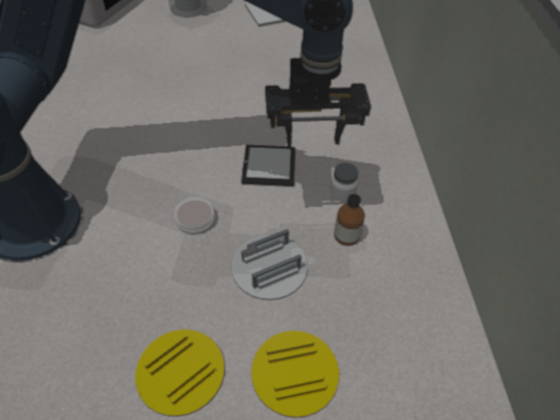

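View pics/wrist0.png

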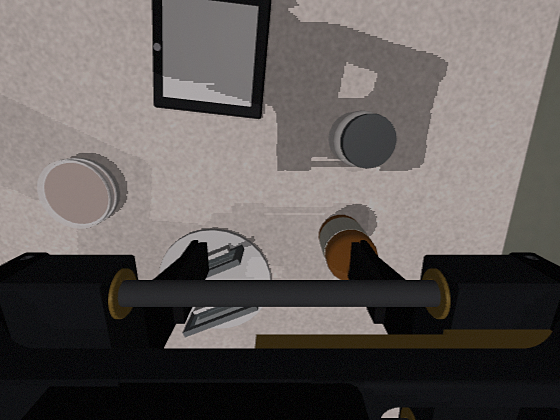

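The scene shows one white rack at (263,252), two yellow look-alikes, the pad at (321,194), the dishes at (237,204), the bottle at (342,242) and the jar at (367,220). I'll enlarge the rack to tell the two slides apart.

```bash
python3 - <<'E'
import cv2,numpy as np
a=cv2.imread("pics/scene0.png")[218:278,220:305]
b=cv2.imread("pics/side0.png")[222:302,222:317]
c=cv2.imread("pics/wrist0.png")[220:345,150:290]
f=lambda i,w:cv2.resize(i,(w,int(w*i.shape[0]/i.shape[1])),interpolation=cv2.INTER_CUBIC)
cv2.imwrite("pics/c_scene.png",f(a,780));cv2.imwrite("pics/c_side.png",f(b,700));cv2.imwrite("pics/c_wrist.png",f(c,660))
E
```

```text
(no output)
```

View pics/c_scene.png

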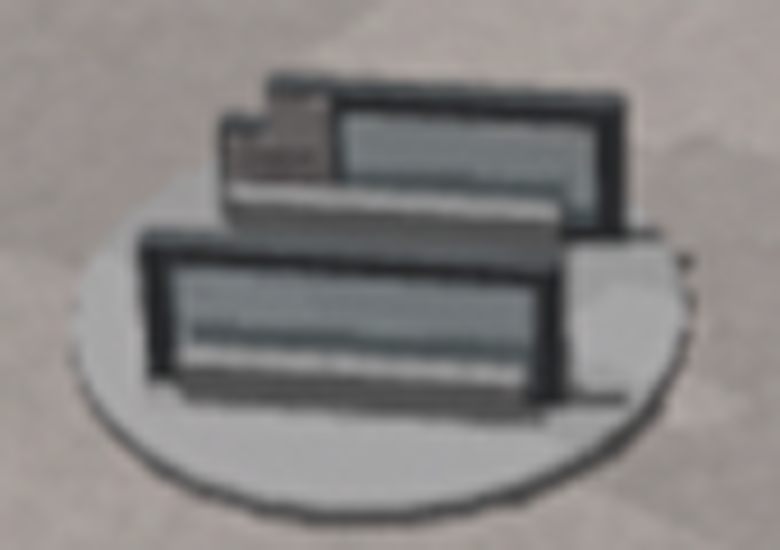

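View pics/c_side.png

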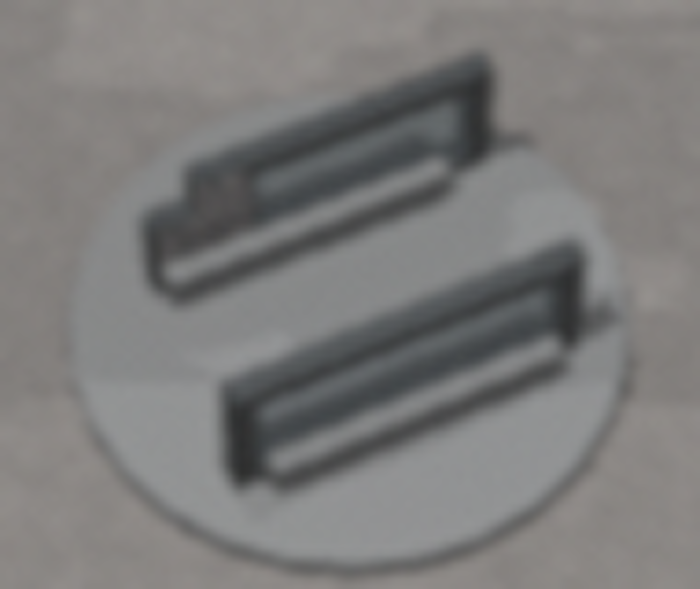

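View pics/c_wrist.png

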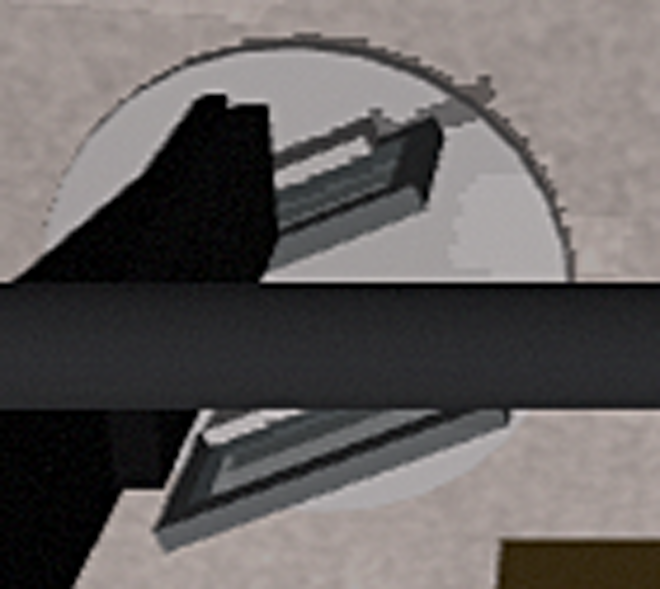

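```bash
cat > h.py <<'E'
import cv2,numpy as np
from scipy.optimize import least_squares
def cams(names=("scene","side")):
    from rig import capture
    return {n:capture(n) for n in names}
def P(d):
    R=cv2.Rodrigues(np.array(d["rvec"],float))[0]; return R,np.array(d["tvec"],float).ravel()
def proj(d,X):
    R,t=P(d); X=np.atleast_2d(X)@R.T+t
    return np.c_[d["fx"]*X[:,0]/X[:,2]+d["cx"], d["fy"]*X[:,1]/X[:,2]+d["cy"]]
def at_z(d,uv,z):
    R,t=P(d); r=R.T@np.array([(uv[0]-d["cx"])/d["fx"],(uv[1]-d["cy"])/d["fy"],1.]); c=-R.T@t
    return c+r*(z-c[2])/r[2]
E
python3 - <<'E'
from h import *
import pickle
C=cams(("scene","side","wrist"));pickle.dump(C,open("c0.pkl","wb"))
for n,d in C.items():
    R,t=P(d);print(n,"centre",(-R.T@t).round(3))
pts={"pad":(0.017,{"scene":(320,192),"side":(269,165),"wrist":(211,52)}),
"rack":(0.008,{"scene":(263,255),"side":(270,265)}),
"bottle":(0.065,{"scene":(342,240),"side":(350,220),"wrist":(349,252)}),
"jar":(0.0375,{"scene":(367,220),"side":(344,180),"wrist":(359,137)}),
"dish":(0.015,{"scene":(237,204),"side":(194,216),"wrist":(79,192)})}
for k,(z,v) in pts.items():
    for n,uv in v.items(): print(k,n,at_z(C[n],uv,z).round(3))
E
```

```text
scene centre [ 1.088 -0.972  0.79 ]
side centre [ 0.499 -0.742  0.905]
wrist centre [0.625 0.082 0.385]
pad scene [0.542 0.153 0.017]
pad side [0.544 0.143 0.017]
pad wrist [0.549 0.155 0.017]
rack scene [ 0.545 -0.158  0.008]
rack side [ 0.532 -0.148  0.008]
bottle scene [ 0.715 -0.081  0.065]
bottle side [ 0.708 -0.079  0.065]
bottle wrist [ 0.71  -0.071  0.065]
jar scene [0.721 0.06  0.037]
jar side [0.719 0.065 0.037]
jar wrist [0.719 0.063 0.037]
dish scene [ 0.369 -0.01   0.015]
dish side [ 0.365 -0.011  0.015]
dish wrist [ 0.365 -0.009  0.015]
```

```bash
cat >> h.py <<'E'
def slide_pts(cx,cy,th,y0,off,notch,flip):
    # returns world corners of slide in rack; flip: +1 if slide x along rack x
    c,s=np.cos(th),np.sin(th);ex=np.array([c,s,0]);ey=np.array([-s,c,0]);ez=np.array([0,0,1.])
    o=np.array([cx,cy,0])+y0*ey+off*ex+.031*ez
    return o,ex,ey,ez
E
python3 - <<'E'
from h import *
import pickle
C=pickle.load(open("c0.pkl","rb"))
S=lambda p:(222+p[0]/7.368,222+p[1]/7.368)
A=lambda p:(220+p[0]/9.176,218+p[1]/9.176)
W=lambda p:(150+p[0]/4.714,220+p[1]/4.714)
for n,d,f,pp in (("side",C["side"],S,{"N_right":(485,62),"N_step":(192,170),"B_l":(228,388),"B_r":(575,246)}),
  ("scene",C["scene"],A,{"N_right":(622,100),"N_step":(272,82),"B_l":(145,237),"B_r":(555,262)}),
  ("wrist",C["wrist"],W,{"N_right":(430,195),"B_l":(165,540),"B_r":(508,415)})):
    for k,p in pp.items(): print(n,k,at_z(d,f(p),.054).round(4))
E
```

```text
side N_right [ 0.5726 -0.0921  0.054 ]
side N_step [ 0.4867 -0.1266  0.054 ]
side B_l [ 0.4948 -0.1997  0.054 ]
side B_r [ 0.593 -0.158  0.054]
scene N_right [ 0.5762 -0.0904  0.054 ]
scene N_step [ 0.4905 -0.1286  0.054 ]
scene B_l [ 0.4994 -0.2013  0.054 ]
scene B_r [ 0.596  -0.1592  0.054 ]
wrist N_right [ 0.5786 -0.0886  0.054 ]
wrist B_l [ 0.4976 -0.1993  0.054 ]
wrist B_r [ 0.598  -0.1571  0.054 ]
```

The white rack holds the only two slides:
- The one at scene (250,236) and side (266,247) has a corner notch at its upper left, so it's the target. In this view the notch is on the left, so the label face looks toward the cameras (-y).
- The one at scene (257,252) and side (274,267) has four whole corners, so it's the blank.

Row turns are only about the tool's z, so the required lean has to come from somewhere else. Before grasping, I'll test how the arm behaves at its reach limit.

send_rows --motion '[[[40,0,0],0],[[40,0,0],0],[[40,0,0],0],[[40,0,0],0],[[40,0,0],0]]'

```text
time_s: 1.92
position: [0.8139, 0.0027, 0.1869]
tcp_rot: [[1.0, -0.0, -0.025], [-0.0, -1.0, 0.003], [-0.025, -0.003, -1.0]]
force: [1.5, -0.3, 0.6]
opening: 1.004
```

send_rows --motion '[[[40,0,0],0],[[40,0,0],0],[[40,0,0],0],[[40,0,0],0],[[40,0,0],0]]'

```text
time_s: 2.33
position: [0.9477, 0.0033, 0.1571]
tcp_rot: [[1.0, -0.0, 0.003], [-0.0, -1.0, 0.006], [0.003, -0.006, -1.0]]
force: [-0.3, 0.7, -2.0]
opening: 1.002
```

```bash
python3 -c "
from rig import bot
s=bot.read_state();print(s['joint_positions'].round(2),s['tcp_rot'].round(3),s['position'].round(4),s['time_s'])"
```

```text
[ -6.65  65.1   12.9    0.37 101.89  -6.55] [[ 1.    -0.     0.003]
 [-0.    -1.     0.006]
 [ 0.003 -0.006 -1.   ]] [0.9477 0.0033 0.1571] 2.3333
```

send_rows --motion '[[[40,0,0],0],[[40,0,0],0],[[40,0,0],0],[[40,0,0],0],[[40,0,0],0]]'

```text
time_s: 2.75
position: [0.9945, 0.0037, 0.1189]
tcp_rot: [[0.993, -0.0, 0.116], [-0.001, -1.0, 0.008], [0.116, -0.009, -0.993]]
force: [-0.0, -0.5, 0.0]
opening: 0.997
```

```bash
python3 -c "
from rig import bot
s=bot.read_state();print(s['joint_positions'].round(2),s['tcp_rot'].round(3),s['position'].round(4),s['time_s'])"
```

```text
[-6.62 67.68 12.6   1.25 93.16 -6.43] [[ 0.993 -0.     0.116]
 [-0.001 -1.     0.008]
 [ 0.116 -0.009 -0.993]] [0.9945 0.0037 0.1189] 2.75
```

```bash
python3 - <<'E'
from h import *
import pickle
C=pickle.load(open("c0.pkl","rb"))
for p in [(285,82),(357,95),(430,115),(75,150),(120,58),(535,92),(0,205)]: print(p,at_z(C["scene"],p,0).round(2))
D=[(30.279,82.156,67.686,.6242,.0002,.1925,-10.226),(65.1,12.9,101.89,.9477,.0033,.1571,-6.65),(67.68,12.6,93.16,.9945,.0037,.1189,-6.62)]
def F(p,s=0):
    a,L1,L2,Lt,z0,d=p;o=[]
    for j2,j3,j5,x,y,z,j1 in D:
        u=np.radians
        r=a+L1*np.sin(u(j2))+L2*np.sin(u(j2+j3))+Lt*np.sin(u(j2+j3+j5))
        zz=z0+L1*np.cos(u(j2))+L2*np.cos(u(j2+j3))+Lt*np.cos(u(j2+j3+j5))
        o+=[r*np.cos(u(j1))-d*np.sin(u(j1))-x,r*np.sin(u(j1))+d*np.cos(u(j1))-y,zz-z]
    return np.array(o)
for g in (.1,.2,.3):
    r=least_squares(F,[0,.4,.4,g,.2,.11]);print(r.x.round(4),np.abs(r.fun).max(),np.linalg.svd(r.jac)[1].round(3))
E
```

```text
(285, 82) [-0.01  0.92  0.  ]
(357, 95) [0.32 0.92 0.  ]
(430, 115) [0.64 0.86 0.  ]
(75, 150) [-0.32  0.02  0.  ]
(120, 58) [-0.92  0.83  0.  ]
(535, 92) [0.95 1.29 0.  ]
(0, 205) [-0.24 -0.32  0.  ]
[-0.2183  0.7364  0.5005  0.2756  0.0234  0.1141] 0.005101564416973958 [2.92  2.464 1.732 0.607 0.181 0.052]
[-0.2183  0.7364  0.5005  0.2756  0.0234  0.1141] 0.005101565098456107 [2.92  2.464 1.732 0.607 0.181 0.052]
[-0.2183  0.7364  0.5005  0.2756  0.0234  0.1141] 0.0051015649765904225 [2.92  2.464 1.732 0.607 0.181 0.052]
```

```bash
python3 - <<'E'
from h import *
D=[(30.279,82.156,67.686,.6242,.0002,.1925,-10.226),(65.1,12.9,101.89,.9477,.0033,.1571,-6.65),(67.68,12.6,93.16,.9945,.0037,.1189,-6.62)]
def F(p,a=0):
    L1,L2,e,Lt,z0,d=p;o=[]
    for j2,j3,j5,x,y,z,j1 in D:
        u=np.radians
        r=a+L1*np.sin(u(j2))+L2*np.sin(u(j2+j3))+e*np.cos(u(j2+j3))+Lt*np.sin(u(j2+j3+j5))
        zz=z0+L1*np.cos(u(j2))+L2*np.cos(u(j2+j3))-e*np.sin(u(j2+j3))+Lt*np.cos(u(j2+j3+j5))
        o+=[r*np.cos(u(j1))-d*np.sin(u(j1))-x,r*np.sin(u(j1))+d*np.cos(u(j1))-y,zz-z]
    return np.array(o)
r=least_squares(lambda p:np.r_[F(p),.003*(p-[.45,.4,0,.25,.2,.11])/.1],[.4,.4,0,.2,.2,.11]);print(r.x.round(4),F(r.x).round(4))
E
```

```text
[0.5883 0.3921 0.1148 0.3182 0.2584 0.1141] [ 0.0009  0.003   0.      0.0008  0.001   0.0001 -0.0015 -0.0041 -0.0001]
```

```bash
cat >> h.py <<'E'
def plan(R,disp,turns,n):
    """rows: tool-frame shifts (mm) for world displacements disp (m, list per row), turn per row (rad about tool z)"""
    R=np.array(R,float); out=[]
    for i in range(n):
        t=R.T@np.array(disp[i])*1000
        out.append([[round(v) for v in t.tolist()],turns[i]])
        R=R@cv2.Rodrigues(np.array([0,0,turns[i]],float))[0]
    return out
def st():
    from rig import bot
    s=bot.read_state();print("q",s['joint_positions'].round(1),"p",s['position'].round(4),"z",s['tcp_rot'][:,2].round(3),"x",s['tcp_rot'][:,0].round(3),"op",round(float(s['opening']),3),"t",round(s['time_s'],2));return s
E
python3 - <<'E'
from h import *
s=st()
for r in plan(s['tcp_rot'],[(-.036,-.006,.019)]*5+[(-.038,-.012,0)]*5,[.12]*10,10):print(r)
E
```

```text
q [-6.6 67.7 12.6  1.3 93.2 -6.4] p [0.9945 0.0037 0.1189] z [ 0.116  0.008 -0.993] x [ 0.993 -0.001  0.116] op 0.997 t 2.75
[[-34, 6, -23], 0.12]
[[-33, 10, -23], 0.12]
[[-31, 14, -23], 0.12]
[[-29, 17, -23], 0.12]
[[-27, 21, -23], 0.12]
[[-24, 31, -5], 0.12]
[[-20, 34, -5], 0.12]
[[-16, 36, -5], 0.12]
[[-12, 38, -5], 0.12]
[[-7, 39, -5], 0.12]
```

send_rows --motion '[[[-34,6,-23],0.12],[[-33,10,-23],0.12],[[-31,14,-23],0.12],[[-29,17,-23],0.12],[[-27,21,-23],0.12]]' --gripper 0.45

```text
time_s: 3.17
position: [0.8146, -0.0256, 0.1708]
tcp_rot: [[0.823, -0.562, 0.079], [-0.565, -0.825, 0.015], [0.056, -0.057, -0.997]]
force: [0.2, -1.0, 0.2]
opening: 0.707
```

```bash
python3 - <<'E'
from h import *
s=st()
for r in plan(s['tcp_rot'],[(-.038,-.013,0.005)]*5,[.12]*5,5):print(r)
E
```

```text
q [-10.3  45.2  55.5   1.7  75.1  23.7] p [ 0.8146 -0.0256  0.1708] z [ 0.079  0.015 -0.997] x [ 0.823 -0.565  0.056] op 0.707 t 3.17
[[-24, 32, -8], 0.12]
[[-20, 34, -8], 0.12]
[[-15, 37, -8], 0.12]
[[-11, 38, -8], 0.12]
[[-6, 39, -8], 0.12]
```

send_rows --motion '[[[-24,30,-20],0.12],[[-20,34,-15],0.12],[[-15,37,-10],0.12],[[-11,38,-8],0.12],[[-6,39,-8],0.12]]'

```text
time_s: 3.58
position: [0.622, -0.0857, 0.2187]
tcp_rot: [[0.339, -0.937, 0.085], [-0.941, -0.339, 0.014], [0.016, -0.085, -0.996]]
force: [1.0, -0.2, 1.2]
opening: 0.554
```

```bash
python3 - <<'E'
from h import *
s=st();R=s['tcp_rot'];p=s['position']
print(np.degrees(np.arctan2(R[1,0],R[0,0])))
d=np.array([.5255,-.112,.13])-p;print(d)
for r in plan(R,[d/5]*5,[0.03]*5,5):print(r)
E
```

```text
q [-19.3  26.8  84.2   2.6  64.7  49.8] p [ 0.622  -0.0857  0.2187] z [ 0.085  0.014 -0.996] x [ 0.339 -0.941  0.016] op 0.554 t 3.58
-70.18929089357037
[-0.0964817  -0.02632977 -0.08868938]
[[-2, 21, 16], 0.03]
[[-1, 21, 16], 0.03]
[[-1, 21, 16], 0.03]
[[0, 21, 16], 0.03]
[[1, 21, 16], 0.03]
```

send_rows --motion '[[[-3,21,16],-0.02],[[-3,21,16],-0.02],[[-3,21,16],-0.02],[[-3,21,16],0],[[-3,21,16],0]]'

```text
time_s: 4.0
position: [0.5222, -0.1136, 0.1363]
tcp_rot: [[0.39, -0.915, 0.101], [-0.92, -0.392, 0.006], [0.034, -0.095, -0.995]]
force: [0.9, 0.8, -0.7]
opening: 0.55
```

```bash
python3 - <<'E'
from h import *
C=cams(("side","wrist","scene"))
s=st();R=s['tcp_rot'];p=s['position']
print(np.degrees(np.arctan2(R[1,0],R[0,0])))
d=np.array([.5255,-.112,.06])-p;print(d,(R.T@d*1000).round(1))
import pickle;pickle.dump(C,open("c1.pkl","wb"))
f=lambda i,w:cv2.resize(i,(w,int(w*i.shape[0]/i.shape[1])),interpolation=cv2.INTER_CUBIC)
a=f(C["side"]["image"][170:300,200:350],400);b=f(C["scene"]["image"][170:290,190:330],400)
h=min(len(a),len(b))
cv2.imwrite("pics/p1.png",np.hstack([a[:h],b[:h]]));cv2.imwrite("pics/w1.png",C["wrist"]["image"])
E
```

```text
q [-26.1  25.9 103.    3.9  46.4  38.4] p [ 0.5209 -0.1129  0.1352] z [ 0.096  0.008 -0.995] x [ 0.389 -0.921  0.03 ] op 0.549 t 4.15
-67.12677044915579
[ 0.00456786  0.00092358 -0.07522483] [-1.3  2.4 75.3]
```

View pics/p1.png

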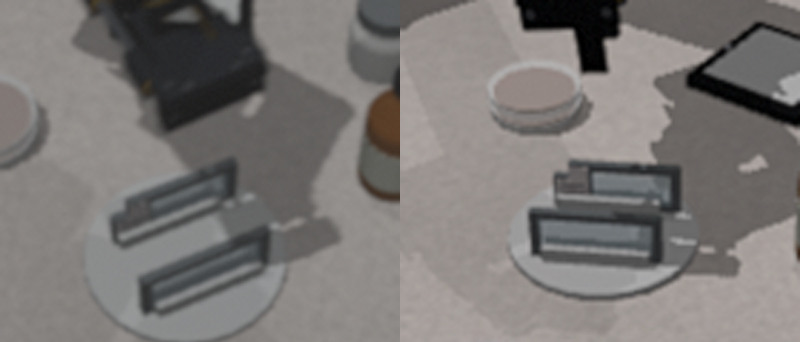

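View pics/w1.png

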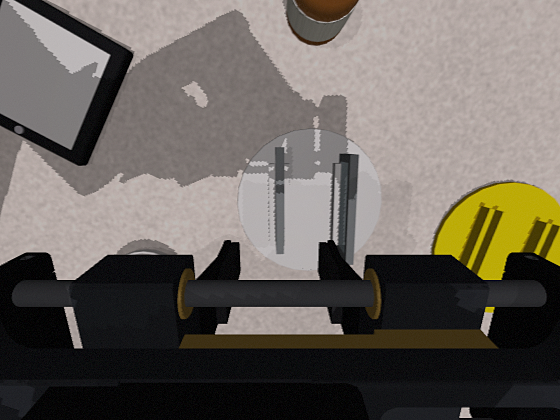

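```bash
python3 - <<'E'
from h import *
import pickle
C=pickle.load(open("c1.pkl","rb"));th=np.radians(23.1)
ex=np.array([np.cos(th),np.sin(th),0]);ey=np.array([np.sin(th),-np.cos(th),0])
im=C["wrist"]["image"].copy();K=5;tiles=[]
o=np.array([.5255,-.112,0])
for n,(u0,v0,w,h) in {"wrist":(235,130,120,130),"side":(230,225,70,60),"scene":(235,222,65,40)}.items():
    d=C[n];k=400/w;c=cv2.resize(d["image"][v0:v0+h,u0:u0+w],None,fx=k,fy=k,interpolation=cv2.INTER_CUBIC)
    q=np.array([o+a*ex+b*ey+[0,0,.054] for a,b in ((.055,.004),(-.041,.004),(-.041,-.004),(.055,-.004))])
    q=((proj(d,q)-[u0,v0])*k).astype(int)
    cv2.polylines(c,[q],True,(0,0,255),1)
    tiles.append(c)
H=max(map(len,tiles));H=min(H,600)
tiles=[cv2.copyMakeBorder(t[:H],0,max(0,H-len(t)),0,0,cv2.BORDER_CONSTANT) for t in tiles]
r=np.hstack(tiles);cv2.imwrite("pics/ov.png",cv2.resize(r,(800,int(800*H/r.shape[1]))))
E
```

```text
(no output)
```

View pics/ov.png

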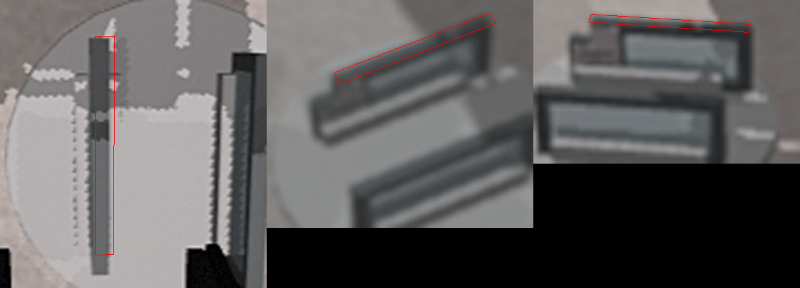

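The overlay of the notched slide agrees with all three views to about 2 mm, and in the wrist view the slide (col 280) lies midway between the fingers. Descending.

send_rows --motion '[[[0,0,22],0],[[0,-1,22],0],[[0,-1,20],0],[[0,-1,16],0],[[0,0,10],0]]'

```text
time_s: 4.57
position: [0.5498, -0.1164, 0.0519]
tcp_rot: [[0.387, -0.914, 0.124], [-0.921, -0.39, -0.003], [0.051, -0.113, -0.992]]
force: [-0.1, 0.3, 0.3]
opening: 0.548
```

```bash
python3 - <<'E'
from h import *
s=st();R=s['tcp_rot'];p=s['position']
d=np.array([.5255,-.112,.028])-p;print(d,(R.T@d*1000).round(1), s['force'].round(1))
E
```

```text
q [-25.1  35.2 103.9   5.   34.5  38. ] p [ 0.5498 -0.1164  0.0519] z [ 0.124 -0.003 -0.992] x [ 0.387 -0.921  0.051] op 0.548 t 4.57
[-0.02429051  0.00436046 -0.0239322 ] [-14.6  23.2  20.7] [-0.1  0.3  0.3]
```

send_rows --motion '[[[-6,8,-2],0],[[-5,8,0],0],[[-4,7,0],0],[[-2,2,0],0],[[0,0,0],0]]'

```text
time_s: 4.98
position: [0.5216, -0.1102, 0.0518]
tcp_rot: [[0.388, -0.912, 0.129], [-0.92, -0.392, -0.005], [0.055, -0.117, -0.992]]
force: [0.0, 0.3, 0.4]
opening: 0.554
```

```bash
python3 - <<'E'
from h import *
s=st();R=s['tcp_rot'];p=s['position']
d=np.array([.525,-.112,.028])-p;print(d,(R.T@d*1000).round(1), s['force'].round(1))
E
```

```text
q [-25.9  33.8 108.3   5.7  31.2  36.3] p [ 0.5216 -0.1102  0.0518] z [ 0.129 -0.005 -0.992] x [ 0.388 -0.92   0.055] op 0.554 t 4.98
[ 0.00337876 -0.00176358 -0.02378622] [ 1.6  0.4 24. ] [0.  0.3 0.4]
```

send_rows --motion '[[[0,1,7],0],[[0,1,7],0],[[0,1,6],0],[[0,0,4],0],[[0,0,0],0]]'

```text
time_s: 5.4
position: [0.5235, -0.1128, 0.0277]
tcp_rot: [[0.387, -0.912, 0.134], [-0.92, -0.392, -0.008], [0.06, -0.121, -0.991]]
force: [0.3, -0.8, 0.5]
opening: 0.551
```

```bash
python3 - <<'E'
from h import *
s=st();R=s['tcp_rot'];p=s['position']
d=np.array([.525,-.112,.028])-p;print(d,(R.T@d*1000).round(1), s['force'].round(1))
d=cams(("wrist",))["wrist"];cv2.imwrite("pics/w2.png",d["image"])
E
```

```text
q [-26.   36.6 108.9   6.5  27.6  35.4] p [ 0.5235 -0.1128  0.0277] z [ 0.134 -0.008 -0.991] x [ 0.387 -0.92   0.06 ] op 0.551 t 5.4
[0.00149047 0.00077143 0.00027694] [-0.1 -1.7 -0.1] [ 0.3 -0.8  0.5]
```

View pics/w2.png

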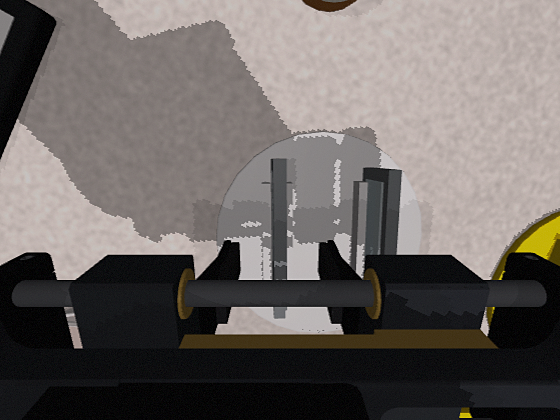

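The wrist view shows the slide edge at col 280, midway between the fingers (238 and 320), and the blank's edge at col 395, outside them. Closing.

send_rows --motion '[[[0,0,0],0],[[0,0,0],0],[[0,0,0],0],[[0,0,0],0],[[0,0,0],0]]' --gripper 1.0

```text
time_s: 5.87
position: [0.524, -0.113, 0.0276]
tcp_rot: [[0.387, -0.912, 0.134], [-0.92, -0.392, -0.008], [0.06, -0.121, -0.991]]
force: [-0.6, 0.3, 1.1]
opening: 0.261
```

send_rows --motion '[[[0,0,0],0],[[0,0,0],0],[[0,0,0],0],[[0,0,0],0],[[0,0,0],0]]'

```text
time_s: 6.28
position: [0.5244, -0.113, 0.0282]
tcp_rot: [[0.387, -0.912, 0.136], [-0.92, -0.392, -0.008], [0.061, -0.121, -0.991]]
force: [0.2, 0.1, -0.5]
opening: 0.013
```

```bash
python3 - <<'E'
from h import *
s=st();R=s['tcp_rot'];print(s['force'].round(1))
print((R.T@np.array([0,0,.02])*1000).round(1))
E
```

```text
q [-26.   36.5 108.8   6.5  27.6  35.4] p [ 0.5244 -0.113   0.0282] z [ 0.136 -0.008 -0.991] x [ 0.387 -0.92   0.061] op 0.013 t 6.28
[ 0.2  0.1 -0.5]
[  1.2  -2.4 -19.8]
```

Opening is 0.013, but an 8 mm slide should stop the fingers at about 0.09. The grasp may have missed, so I'll look.

```bash
python3 - <<'E'
from h import *
s=st();C=cams()
f=lambda i,w:cv2.resize(i,(w,int(w*i.shape[0]/i.shape[1])),interpolation=cv2.INTER_CUBIC)
a=f(C["side"]["image"][170:310,190:340],400);b=f(C["scene"]["image"][140:280,190:340],400)
cv2.imwrite("pics/p3.png",np.hstack([a,b]))
E
```

```text
q [-26.   36.5 108.8   6.5  27.6  35.4] p [ 0.5244 -0.113   0.0282] z [ 0.136 -0.008 -0.991] x [ 0.387 -0.92   0.061] op 0.013 t 6.28
```

View pics/p3.png

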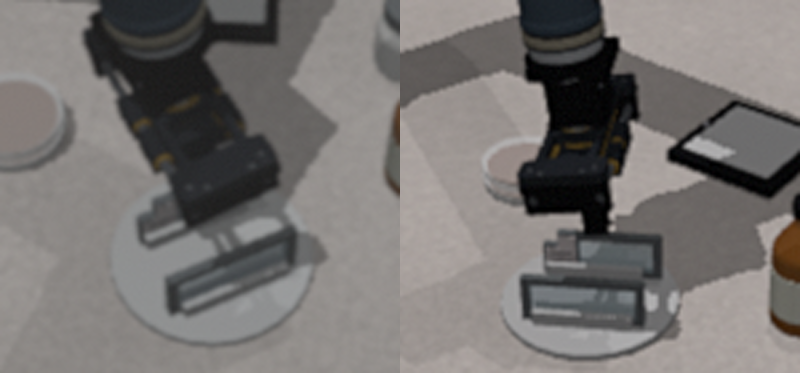

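```bash
python3 - <<'E'
from h import *
s=st();C=cams();T=[]
p=s['position'];R=s['tcp_rot']
for n,(u,v) in {"side":(225,215),"scene":(230,200)}.items():
    d=C[n];k=8;c=cv2.resize(d["image"][v:v+60,u:u+50],None,fx=k,fy=k,interpolation=cv2.INTER_CUBIC)
    for q,col in ((p,(0,0,255)),(p-.019*R[:,2],(0,255,0)),(p-.05*R[:,2],(255,0,0))):
        x=((proj(d,q)[0]-[u,v])*k).astype(int); cv2.circle(c,tuple(int(i) for i in x),4,col,1)
    T.append(c)
cv2.imwrite("pics/p4.png",np.hstack(T))
w=cams(("wrist",))["wrist"]["image"];cv2.imwrite("pics/w4.png",w)
E
```

```text
q [-26.   36.5 108.8   6.5  27.6  35.4] p [ 0.5244 -0.113   0.0282] z [ 0.135 -0.008 -0.991] x [ 0.387 -0.92   0.061] op 0.005 t 6.38
```

View pics/p4.png

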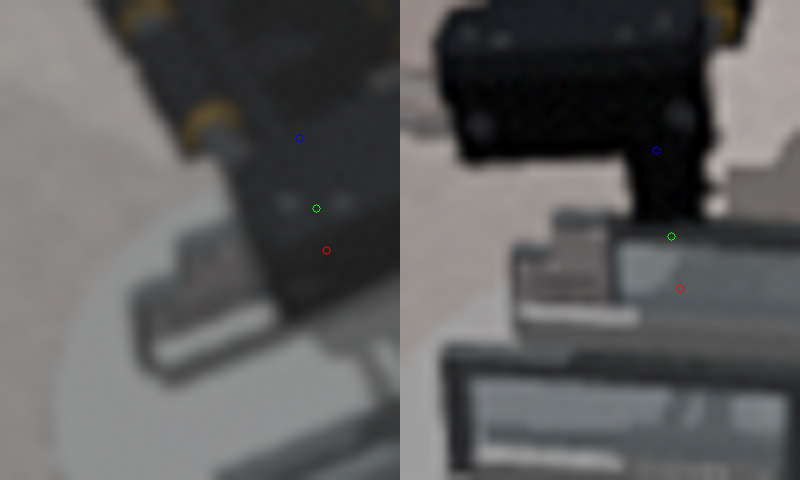

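View pics/w4.png

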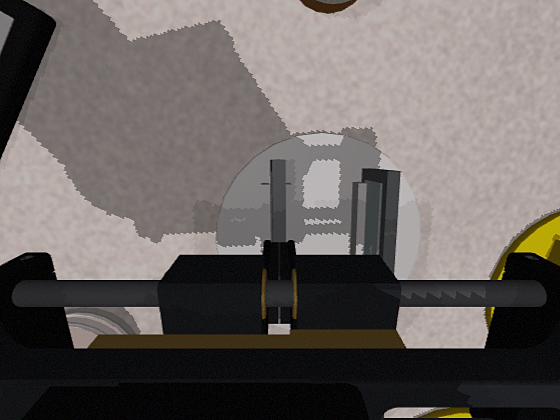

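```bash
python3 - <<'E'
from h import *
s=st();C=cams(("wrist",));p=s['position'];R=s['tcp_rot'];d=C["wrist"]
for k in(0,.019,.04,.07,.1):print(k,proj(d,p-k*R[:,2]).round(1),proj(d,p-k*R[:,2]+.01*R[:,0]).round(1))
Rc,t=P(d);c=-Rc.T@t;print("cam in tool",(R.T@(c-p)).round(3))
th=np.radians(23.1);ex=np.array([np.cos(th),np.sin(th),0]);o=np.array([.5255,-.112,.054])
print(proj(d,np.array([o+a*ex for a in(.055,0,-.041)])).round(1))
c=cv2.resize(d["image"][150:350,220:350],None,fx=3,fy=3,interpolation=cv2.INTER_CUBIC);cv2.imwrite("pics/w5.png",cv2.convertScaleAbs(c,alpha=1.5,beta=30))
E
```

```text
q [-26.   36.5 108.8   6.5  27.6  35.4] p [ 0.5243 -0.113   0.0282] z [ 0.135 -0.008 -0.991] x [ 0.387 -0.92   0.061] op 0.005 t 6.53
0 [[280.2 239.5]] [[294.3 239.5]]
0.019 [[280.4 251. ]] [[295.8 251. ]]
0.04 [[280.6 266.5]] [[297.9 266.5]]
0.07 [[281.  296.5]] [[301.8 296.5]]
0.1 [[281.6 342. ]] [[307.8 342. ]]
cam in tool [-0.001 -0.081 -0.192]
[[282.  159. ]
 [282.2 248.7]
 [282.3 309.7]]
```

View pics/w5.png

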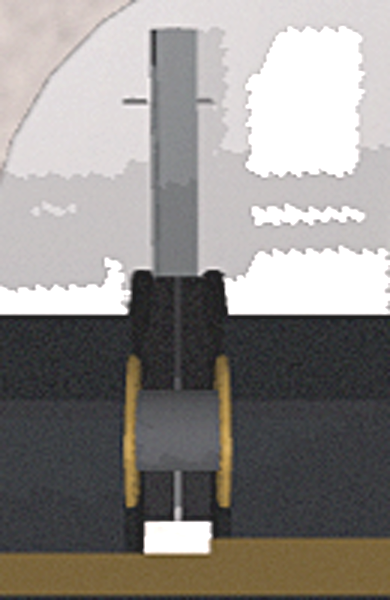

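```bash
python3 - <<'E'
from h import *
import pickle
C=pickle.load(open("c0.pkl","rb"));d=C["scene"];T=[]
p=np.array([.6242,.0002,.1925])
for n,(u,v,w,h) in {"scene":(280,90,100,90),"side":(255,80,125,90)}.items():
    d=C[n];k=4 if n=="scene" else 3.2;c=cv2.resize(d["image"][v:v+h,u:u+w],None,fx=k,fy=k,interpolation=cv2.INTER_CUBIC)
    c=cv2.convertScaleAbs(c,alpha=1.6,beta=20)
    for sx in(-.0435,.0435):
      for z,col in((0,(0,0,255)),(.019,(0,255,0)),(.07,(255,0,0))):
        x=((proj(d,p+[sx,0,z])[0]-[u,v])*k).astype(int); cv2.circle(c,tuple(int(i) for i in x),4,col,1)
    T.append(cv2.copyMakeBorder(c,0,360-len(c),0,0,cv2.BORDER_CONSTANT))
cv2.imwrite("pics/p5.png",np.hstack(T))
E
```

```text
(no output)
```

View pics/p5.png

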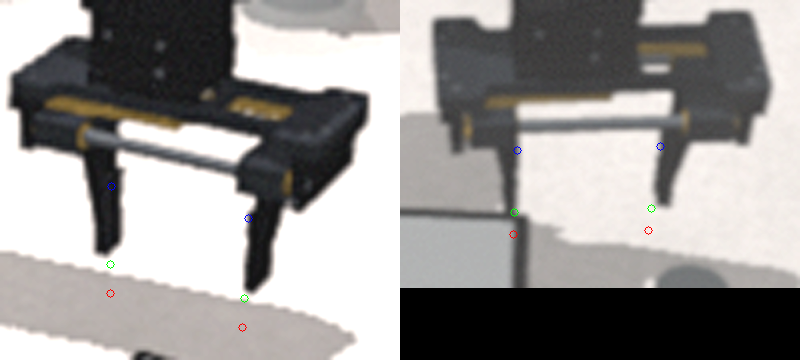

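The picture disagrees with the reported pose. The real fingertips sit about 24 mm short of the reported TCP, measured at the start pose in both the scene and side views. So the fingers closed just above the slide's upper edge, and the slide hasn't moved. I'll reopen, go about 22 mm lower, and use the visual tip from here on.

send_rows --motion '[[[0,0,-1],0],[[0,0,-1],0],[[0,0,0],0],[[0,0,0],0],[[0,0,0],0]]' --gripper 0.55

```text
time_s: 7.0
position: [0.524, -0.113, 0.0303]
tcp_rot: [[0.387, -0.912, 0.135], [-0.92, -0.392, -0.008], [0.06, -0.121, -0.991]]
force: [-0.5, -1.1, 0.2]
opening: 0.299
```

```bash
python3 - <<'E'
from h import *
s=st();R=s['tcp_rot'];p=s['position']
d=np.array([.528,-.113,.006])-p;print(d,(R.T@d*1000).round(1), s['force'].round(1))
E
```

```text
q [-26.   36.3 108.8   6.4  27.9  35.4] p [ 0.524  -0.113   0.0303] z [ 0.135 -0.008 -0.991] x [ 0.387 -0.92   0.06 ] op 0.299 t 7.0
[ 3.97309672e-03  2.27866248e-05 -2.43368489e-02] [ 0.  -0.7 24.6] [-0.5 -1.1  0.2]
```

send_rows --motion '[[[0,0,0],0],[[0,1,7],0],[[0,1,7],0],[[0,1,6],0],[[0,0,4],0]]'

```text
time_s: 7.42
position: [0.5252, -0.1148, 0.0049]
tcp_rot: [[0.387, -0.912, 0.137], [-0.92, -0.392, -0.009], [0.062, -0.123, -0.991]]
force: [-0.4, -0.1, -0.2]
opening: 0.447
```

```bash
python3 - <<'E'
from h import *
s=st();R=s['tcp_rot'];p=s['position'];print(s['force'].round(1))
th=np.radians(23.1);print("offset across",(np.array([.5255,-.112,0])-p)@[np.sin(th),-np.cos(th),0])
C=cams(("wrist","scene"))
c=cv2.resize(C["wrist"]["image"][150:350,220:350],None,fx=2.5,fy=2.5);b=cv2.resize(C["scene"]["image"][195:280,215:310],None,fx=4.5,fy=4.5,interpolation=cv2.INTER_CUBIC)
b=cv2.copyMakeBorder(b,0,500-len(b),0,0,cv2.BORDER_CONSTANT)
cv2.imwrite("pics/p6.png",cv2.convertScaleAbs(np.hstack([c,b]),alpha=1.5,beta=20))
E
```

```text
q [-26.2  39.2 109.2   7.3  24.4  34.3] p [ 0.5252 -0.1148  0.0049] z [ 0.137 -0.009 -0.991] x [ 0.387 -0.92   0.062] op 0.447 t 7.42
[-0.4 -0.1 -0.2]
offset across -0.002437203419201287
```

View pics/p6.png

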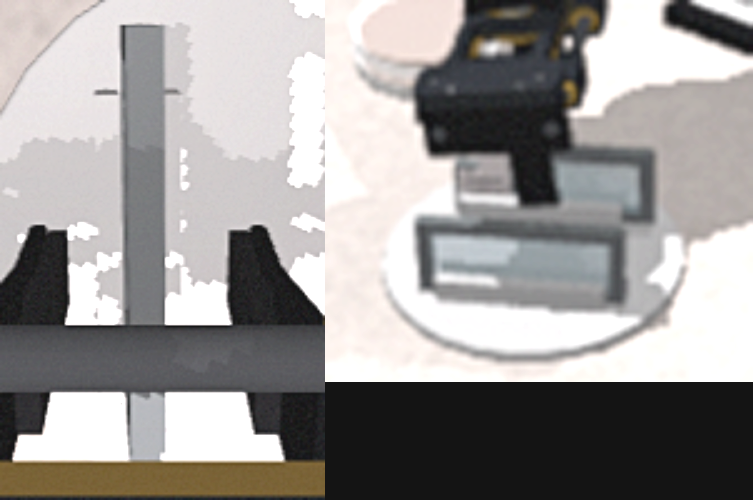

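The near finger now stands in front of the slide, with the slide centred between the jaws. The frosted field on the camera-facing side shows label lines. Closing again.

send_rows --motion '[[[0,0,0],0],[[0,0,0],0],[[0,0,0],0],[[0,0,0],0],[[0,0,0],0]]' --gripper 1.0

```text
time_s: 7.93
position: [0.5251, -0.1146, 0.0044]
tcp_rot: [[0.388, -0.912, 0.136], [-0.92, -0.392, -0.008], [0.061, -0.122, -0.991]]
force: [-0.2, -0.1, 0.2]
opening: 0.16
```

send_rows --motion '[[[0,0,0],0],[[0,0,0],0],[[0,0,0],0],[[0,0,0],0],[[0,0,0],0]]'

```text
time_s: 8.35
position: [0.5241, -0.1132, 0.0048]
tcp_rot: [[0.388, -0.912, 0.134], [-0.92, -0.393, -0.007], [0.059, -0.121, -0.991]]
force: [0.1, 1.2, -0.9]
opening: 0.091
```

```bash
python3 - <<'E'
from h import *
s=st();R=s['tcp_rot'];print(s['force'].round(1))
print((R.T@np.array([0,0,.02])*1000).round(1))
E
```

```text
q [-26.1  39.2 109.3   7.3  24.6  34.3] p [ 0.5241 -0.1132  0.0048] z [ 0.134 -0.007 -0.991] x [ 0.388 -0.92   0.059] op 0.091 t 8.35
[ 0.1  1.2 -0.9]
[  1.2  -2.4 -19.8]
```

Opening is 0.091, or 8 mm, so the slide is held. Lifting straight up.

send_rows --motion '[[[1,-2,-15],0],[[1,-2,-20],0],[[1,-2,-20],0],[[2,-3,-25],0],[[2,-4,-30],0]]'

```text
time_s: 8.77
position: [0.5194, -0.1132, 0.1129]
tcp_rot: [[0.388, -0.914, 0.12], [-0.92, -0.391, -0.002], [0.049, -0.11, -0.993]]
force: [0.7, 0.2, 0.4]
opening: 0.091
```

```bash
python3 - <<'E'
from h import *
s=st();R=s['tcp_rot'];print(s['force'].round(1))
C=cams()
a=cv2.resize(C["side"]["image"][130:310,180:380],(400,360));b=cv2.resize(C["scene"]["image"][110:290,190:390],(400,360))
cv2.imwrite("pics/p7.png",np.hstack([a,b]))
E
```

```text
q [-26.3  27.5 105.6   4.6  40.8  37.4] p [ 0.5194 -0.1132  0.1129] z [ 0.12  -0.002 -0.993] x [ 0.388 -0.92   0.049] op 0.091 t 8.77
[0.7 0.2 0.4]
```

View pics/p7.png

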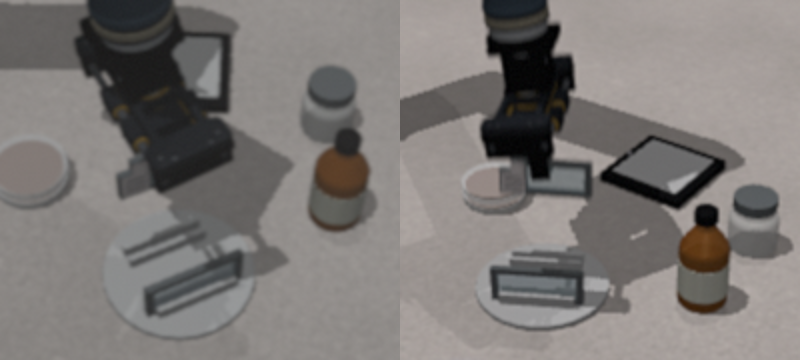

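The slide is clear of the rack, and the blank is still there. The reach-limit test tilted the tool outward, so I'll carry the slide to a free area at the lower right, push outward along the jaw axis to lean it, then bring it back to the pad.

```bash
python3 - <<'E'
from h import *
s=st()
for r in plan(s['tcp_rot'],[(.004,-.034,.022)]*10,[-.02]*10,10):print(r)
E
```

```text
q [-26.2  27.1 105.3   4.6  40.6  37.4] p [ 0.524  -0.1151  0.1172] z [ 0.132 -0.007 -0.991] x [ 0.387 -0.92   0.059] op 0.092 t 8.87
[[34, 7, -21], -0.02]
[[34, 8, -21], -0.02]
[[34, 8, -21], -0.02]
[[34, 9, -21], -0.02]
[[33, 10, -21], -0.02]
[[33, 10, -21], -0.02]
[[33, 11, -21], -0.02]
[[33, 12, -21], -0.02]
[[33, 12, -21], -0.02]
[[32, 13, -21], -0.02]
```

send_rows --motion '[[[34,7,-21],-0.02],[[34,8,-21],-0.02],[[34,8,-21],-0.02],[[34,9,-21],-0.02],[[33,10,-21],-0.02]]'

```text
time_s: 9.28
position: [0.5379, -0.2778, 0.2215]
tcp_rot: [[0.491, -0.864, 0.116], [-0.87, -0.494, 0.005], [0.053, -0.104, -0.993]]
force: [1.3, -0.7, -1.3]
opening: 0.085
```

send_rows --motion '[[[33,10,-21],-0.02],[[33,11,-21],-0.02],[[33,12,-21],-0.02],[[33,12,-21],-0.02],[[32,13,-21],-0.02]]'

```text
time_s: 9.7
position: [0.5603, -0.4549, 0.3286]
tcp_rot: [[0.577, -0.809, 0.112], [-0.815, -0.58, 0.009], [0.058, -0.096, -0.994]]
force: [0.2, -1.2, -0.8]
opening: 0.092
```

```bash
python3 - <<'E'
from h import *
s=st();p=s['position'];print(np.hypot(*p[:2]))
E
```

```text
q [-50.4  30.3  60.7   5.3  85.3   3.9] p [ 0.5603 -0.4549  0.3286] z [ 0.112  0.009 -0.994] x [ 0.577 -0.815  0.058] op 0.092 t 9.7
0.7217612636345421
```

send_rows --motion '[[[40,0,0],0],[[40,0,0],0],[[40,0,0],0],[[40,0,0],0],[[40,0,0],0]]'

```text
time_s: 10.12
position: [0.6655, -0.6191, 0.3437]
tcp_rot: [[0.57, -0.813, 0.117], [-0.819, -0.574, -0.003], [0.07, -0.095, -0.993]]
force: [1.4, -0.9, -0.4]
opening: 0.091
```

send_rows --motion '[[[40,0,0],0],[[40,0,0],0],[[40,0,0],0],[[40,0,0],0],[[40,0,0],0]]'

```text
time_s: 10.53
position: [0.6835, -0.6895, 0.2768]
tcp_rot: [[0.552, -0.814, 0.182], [-0.819, -0.57, -0.062], [0.154, -0.115, -0.981]]
force: [0.3, 0.4, 0.0]
opening: 0.089
```

```bash
python3 - <<'E'
from h import *
s=st();p=s['position'];print(np.hypot(*p[:2]))
E
```

```text
q [-54.   58.2  12.7   6.5 100.    3.1] p [ 0.6835 -0.6895  0.2768] z [ 0.182 -0.062 -0.981] x [ 0.552 -0.819  0.154] op 0.089 t 10.53
0.9708604749091602
```

send_rows --motion '[[[40,0,-5],0],[[40,0,-5],0],[[40,0,-5],0],[[40,0,-5],0],[[40,0,-5],0]]'

```text
time_s: 10.95
position: [0.6868, -0.7438, 0.2661]
tcp_rot: [[0.524, -0.812, 0.255], [-0.811, -0.568, -0.14], [0.259, -0.134, -0.957]]
force: [0.1, -0.2, -0.6]
opening: 0.09
```

```bash
python3 - <<'E'
from h import *
s=st();p=s['position'];print(np.hypot(*p[:2]))
E
```

```text
q [-56.1  59.4  12.6   7.7  92.8   1.4] p [ 0.6868 -0.7438  0.2661] z [ 0.255 -0.14  -0.957] x [ 0.524 -0.811  0.259] op 0.09 t 10.95
1.0123690423059877
```

send_rows --motion '[[[41,0,-5],0],[[41,0,-5],0],[[41,0,-5],0],[[41,0,-5],0],[[41,0,-5],0]]'

```text
time_s: 11.37
position: [0.6874, -0.7925, 0.2996]
tcp_rot: [[0.482, -0.808, 0.338], [-0.786, -0.57, -0.241], [0.388, -0.15, -0.91]]
force: [-0.5, -0.6, -0.4]
opening: 0.091
```

send_rows --motion '[[[41,0,-5],0],[[41,0,-5],0],[[41,0,-5],0],[[41,0,-5],0],[[41,0,-5],0]]'

```text
time_s: 11.78
position: [0.6821, -0.8302, 0.3625]
tcp_rot: [[0.429, -0.803, 0.414], [-0.744, -0.574, -0.342], [0.512, -0.161, -0.843]]
force: [0.2, 0.9, -1.1]
opening: 0.09
```

```bash
python3 - <<'E'
from h import *
s=st();p=s['position'];print(np.hypot(*p[:2]))
E
```

```text
q [-59.9  55.7  12.5  10.9  81.1  -1.6] p [ 0.6821 -0.8302  0.3625] z [ 0.414 -0.342 -0.843] x [ 0.429 -0.744  0.512] op 0.09 t 11.78
1.074517801444114
```

send_rows --motion '[[[41,0,0],0],[[41,0,0],0],[[41,0,0],0],[[41,0,0],0],[[41,0,0],0]]'

```text
time_s: 12.2
position: [0.6779, -0.8635, 0.4223]
tcp_rot: [[0.367, -0.798, 0.479], [-0.689, -0.579, -0.437], [0.626, -0.17, -0.761]]
force: [0.2, 0.5, -1.2]
opening: 0.09
```

send_rows --motion '[[[41,0,0],0],[[41,0,0],0],[[41,0,0],0],[[41,0,0],0],[[41,0,0],0]]'

```text
time_s: 12.62
position: [0.6654, -0.8862, 0.4962]
tcp_rot: [[0.299, -0.793, 0.53], [-0.625, -0.583, -0.519], [0.721, -0.176, -0.67]]
force: [-0.6, -0.3, -0.9]
opening: 0.089
```

```bash
python3 - <<'E'
from h import *
s=st();p=s['position'];print(np.hypot(*p[:2]),np.degrees(np.arcsin(s['tcp_rot'][2,0])))
E
```

```text
q [-63.   50.7  12.6  14.5  70.9  -3.8] p [ 0.6654 -0.8862  0.4962] z [ 0.53  -0.519 -0.67 ] x [ 0.299 -0.625  0.721] op 0.089 t 12.62
1.1081974565151034 46.12233841704726
```

```bash
cat > g.py <<'E'
from h import *
import sys
L=np.array([.004,.031,-.025]); PAD=np.array([.545,.150,.19])
s=st();R=s['tcp_rot'];p=s['position'];l=p+R@L
print("label",l.round(3),"elev",np.degrees(np.arcsin(R[2,0])).round(1),"need world",(PAD-l).round(3),"tool mm",(R.T@(PAD-l)*1000).round(1),"F",s['force'].round(1))
if len(sys.argv)>1:
    d=np.array(eval(sys.argv[1]))/1000;print("row",(R.T@d*1000).round(0))
E
python3 g.py "(-3,40,-6)"
```

```text
q [-63.   50.7  12.6  14.5  70.9  -3.8] p [ 0.6654 -0.8862  0.4962] z [ 0.53  -0.519 -0.67 ] x [ 0.299 -0.625  0.721] op 0.089 t 12.62
label [ 0.629 -0.894  0.51 ] elev 46.1 need world [-0.084  1.044 -0.32 ] tool mm [-908.5 -485.3 -371.6] F [-0.6 -0.3 -0.9]
row [-30. -20. -18.]
```

send_rows --motion '[[[-30,-20,-18],0],[[-30,-20,-18],0],[[-30,-20,-18],0],[[-30,-20,-18],0],[[-30,-20,-18],0]]'

```text
time_s: 13.03
position: [0.6464, -0.7064, 0.4695]
tcp_rot: [[0.28, -0.801, 0.529], [-0.614, -0.573, -0.542], [0.737, -0.173, -0.653]]
force: [-0.3, 0.4, 0.3]
opening: 0.093
```

```bash
python3 g.py "(0,40,-6)"
```

```text
q [-57.3  30.5  56.5  12.3  45.1  -3.2] p [ 0.6464 -0.7064  0.4695] z [ 0.529 -0.542 -0.653] x [ 0.28  -0.614  0.737] op 0.093 t 13.03
label [ 0.609 -0.713  0.483] elev 47.5 need world [-0.064  0.863 -0.293] tool mm [-764.7 -392.2 -310.6] F [-0.3  0.4  0.3]
row [-29. -22. -18.]
```

send_rows --motion '[[[-29,-22,-18],0],[[-29,-22,-18],0],[[-29,-22,-18],0],[[-29,-22,-18],0],[[-29,-22,-18],0]]'

```text
time_s: 13.45
position: [0.6426, -0.499, 0.447]
tcp_rot: [[0.271, -0.801, 0.533], [-0.609, -0.572, -0.549], [0.745, -0.176, -0.643]]
force: [0.5, -0.5, -0.7]
opening: 0.09
```

```bash
python3 g.py "(0,40,-6)"
```

```text
q [-45.6  17.8  80.9  -0.4  31.4  13.8] p [ 0.6426 -0.499   0.447 ] z [ 0.533 -0.549 -0.643] x [ 0.271 -0.609  0.745] op 0.09 t 13.45
label [ 0.605 -0.505  0.461] elev 48.2 need world [-0.06   0.655 -0.271] tool mm [-617.4 -278.5 -218.3] F [ 0.5 -0.5 -0.7]
row [-29. -22. -18.]
```

send_rows --motion '[[[-29,-22,-18],0],[[-29,-22,-18],0],[[-29,-22,-18],0],[[-29,-22,-18],0],[[-29,-22,-18],0]]'

```text
time_s: 13.87
position: [0.6417, -0.292, 0.4246]
tcp_rot: [[0.257, -0.799, 0.544], [-0.605, -0.572, -0.554], [0.754, -0.186, -0.63]]
force: [0.7, -0.0, 0.1]
opening: 0.093
```

```bash
python3 g.py "(-2,38,-16)"
```

```text
q [-26.6  11.   94.7 -31.7  28.7  54.5] p [ 0.6417 -0.292   0.4246] z [ 0.544 -0.554 -0.63 ] x [ 0.257 -0.605  0.754] op 0.093 t 13.87
label [ 0.604 -0.298  0.438] elev 48.9 need world [-0.059  0.448 -0.248] tool mm [-473.1 -162.6 -124.8] F [ 0.7 -0.   0.1]
row [-36. -17. -12.]
```

send_rows --motion '[[[-28,-20,-16],0],[[-28,-20,-16],0],[[-28,-20,-16],0],[[-28,-20,-16],0],[[-28,-20,-16],0]]'

```text
time_s: 14.28
position: [0.6419, -0.0962, 0.397]
tcp_rot: [[0.24, -0.794, 0.558], [-0.604, -0.573, -0.554], [0.76, -0.204, -0.617]]
force: [0.5, -0.5, -0.2]
opening: 0.09
```

```bash
python3 g.py "(-5,30,-20)"
```

```text
q [ -2.8  12.2  98.5 -54.8  40.1  91.5] p [ 0.6419 -0.0962  0.397 ] z [ 0.558 -0.554 -0.617] x [ 0.24  -0.604  0.76 ] op 0.09 t 14.28
label [ 0.604 -0.102  0.409] elev 49.4 need world [-0.059  0.252 -0.219] tool mm [-333.3  -52.8  -37.7] F [ 0.5 -0.5 -0.2]
row [-35.  -9.  -7.]
```

send_rows --motion '[[[-35,-6,-5],0],[[-35,-6,-5],0],[[-35,-6,-5],0],[[-35,-6,-5],0],[[-35,-6,-5],0]]'

```text
time_s: 14.7
position: [0.6157, 0.0532, 0.296]
tcp_rot: [[0.221, -0.782, 0.583], [-0.611, -0.577, -0.542], [0.761, -0.237, -0.605]]
force: [-0.8, 0.2, 0.2]
opening: 0.088
```

```bash
python3 g.py
```

```text
q [ 15.8  21.8 104.1 -70.   46.4 124.3] p [0.6157 0.0532 0.296 ] z [ 0.583 -0.542 -0.605] x [ 0.221 -0.611  0.761] op 0.088 t 14.7
label [0.578 0.046 0.307] elev 49.5 need world [-0.033  0.104 -0.117] tool mm [-159.4   -6.5   -4.7] F [-0.8  0.2  0.2]
```

```bash
sed -i 's/PAD=np.array.*/PAD=np.array([.550,.142,.205])/' g.py; python3 g.py
```

```text
q [ 15.8  21.8 104.1 -70.   46.4 124.3] p [0.6157 0.0532 0.296 ] z [ 0.583 -0.542 -0.605] x [ 0.221 -0.611  0.761] op 0.088 t 14.7
label [0.578 0.046 0.307] elev 49.5 need world [-0.028  0.096 -0.102] tool mm [-142.    -9.4   -6.5] F [-0.8  0.2  0.2]
```

send_rows --motion '[[[-28,-1,0],0],[[-28,-1,0],0],[[-22,0,0],0],[[-12,0,0],0],[[-6,0,0],0]]'

```text
time_s: 15.12
position: [0.5964, 0.1256, 0.2206]
tcp_rot: [[0.223, -0.773, 0.593], [-0.62, -0.582, -0.526], [0.752, -0.25, -0.609]]
force: [0.2, -0.2, -0.8]
opening: 0.088
```

```bash
python3 g.py
```

```text
q [ 24.3  30.  105.5 -74.8  48.6 139.8] p [0.5964 0.1256 0.2206] z [ 0.593 -0.526 -0.609] x [ 0.223 -0.62   0.752] op 0.088 t 15.12
label [0.559 0.118 0.231] elev 48.8 need world [-0.009  0.024 -0.026] tool mm [-36.2  -0.7  -1.7] F [ 0.2 -0.2 -0.8]
```

send_rows --motion '[[[-12,0,0],0],[[-12,0,0],0],[[-8,0,0],0],[[-2,0,0],0],[[0,0,0],0]]'

```text
time_s: 15.53
position: [0.5914, 0.1503, 0.1969]
tcp_rot: [[0.219, -0.771, 0.598], [-0.626, -0.581, -0.52], [0.748, -0.261, -0.61]]
force: [-0.2, -1.0, -0.4]
opening: 0.088
```

```bash
python3 g.py; python3 - <<'E'
from h import *
import pickle
s=st();p=s['position'];R=s['tcp_rot'];C=cams();pickle.dump((C,p,R),open("c9.pkl","wb"));T=[]
l=p+R@[.004,.031,-.025]
for n,(u,v) in {"side":(190,100),"scene":(240,120)}.items():
    d=C[n];k=3;c=cv2.resize(d["image"][v:v+150,u:u+130],None,fx=k,fy=k,interpolation=cv2.INTER_CUBIC)
    for q,col in ((l,(0,0,255)),(np.array([.545,.150,.017]),(0,255,0))):
        x=((proj(d,q)[0]-[u,v])*k).astype(int); cv2.circle(c,tuple(int(i) for i in x),4,col,1)
    T.append(c)
cv2.imwrite("pics/f1.png",cv2.convertScaleAbs(np.hstack(T),alpha=1.3,beta=15))
cv2.imwrite("pics/f2.png",C["scene"]["image"])
E
```

```text
q [ 27.   32.8 105.2 -75.7  49.3 144.3] p [0.5914 0.1503 0.1969] z [ 0.598 -0.52  -0.61 ] x [ 0.219 -0.626  0.748] op 0.088 t 15.53
label [0.553 0.143 0.207] elev 48.5 need world [-0.003 -0.001 -0.002] tool mm [-1.8  3.7 -0.4] F [-0.2 -1.  -0.4]
q [ 27.   32.8 105.2 -75.7  49.3 144.3] p [0.5914 0.1503 0.1969] z [ 0.598 -0.52  -0.61 ] x [ 0.219 -0.626  0.748] op 0.088 t 15.53
```

View pics/f1.png

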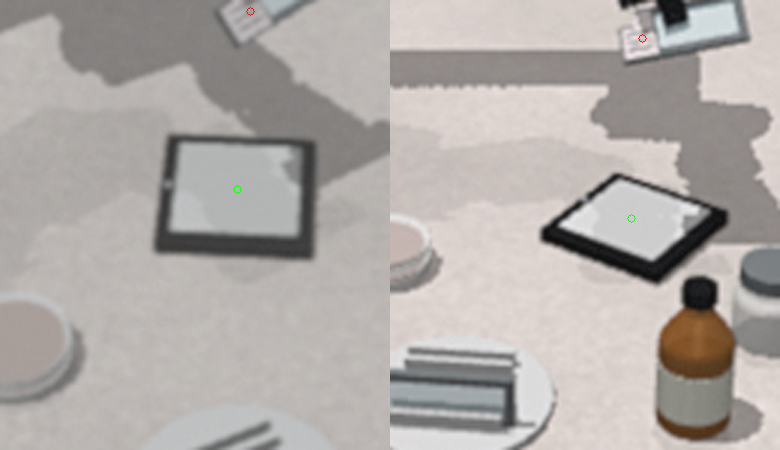

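View pics/f2.png

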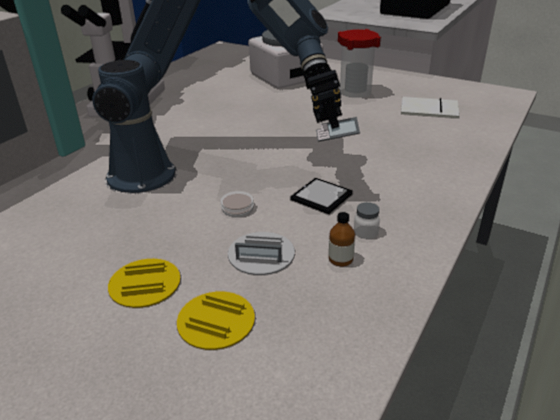

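The label in both views (side crop (245,17), scene crop (640,40)) lies on my predicted label point and faces up. It's about 11 mm from the pad centre, and bystanders and blank look unmoved. Handing in.

```bash
python3 - <<'E'
from h import *
s=st();print(np.abs(s['qvel']).max())
from rig import bot
print(bot.hand_in())
E
```

```text
q [ 27.   32.8 105.2 -75.7  49.4 144.3] p [0.5916 0.1498 0.1974] z [ 0.598 -0.52  -0.609] x [ 0.218 -0.626  0.749] op 0.086 t 15.63
0.3034016665145455
the job is handed in; nothing more can be done
None
```

I handed the job in at about 15.6 s, holding the notched slide above the light pad with its label face up. `bot.hand_in()` gives no verdict, so the result below rests on my own last checks.

**What I did:**
- **Grasp:** I took the notched slide from the white rack by its upper edge. Rows can only turn the tool about its own axis, so I leaned the slide by pushing the arm against its reach limit. I then carried it to the pad.
- **Missed first close:** the real fingertips sit about 24 mm short of the reported TCP, so the fingers shut just above the slide without touching it. I reopened, went about 25 mm lower and gripped it.

**Last checks:**

| Check | Result |
|---|---|
| Label centre | about (0.553, 0.143, 0.207) m, about 11 mm from the pad centre at (0.545, 0.150) |
| Label normal | about 41° from vertical |
| Opening | 0.086 to 0.088, consistent with holding the 8 mm slide |
| Joint motion | at most 0.3°/s |
| Label in the scene and side views | lies on the computed point and faces up |
| Blank slide, bottle, jar and dishes | look unmoved by eye in the final scene picture; I did not measure them again |

The 24 mm tip error and estimates of the pad centre that differed by up to 12 mm between views are the only disagreements I saw.

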